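Put the washed cutlery away in the cutlery tray

ROBOT

A 6-joint arm with a two-finger parallel gripper is mounted at the origin on the work surface. World frame = base frame: x ahead of the robot, y to its left, z up, the work surface at z = 0. Lengths are in m, angles in degrees, forces in N, time in s.
With the tool pointing down it reaches from about 0.4 to 0.825 m from the base axis. Payload 7 kg.
Tool frame: the origin (TCP) lies at the very end of the fingers, on their centre line; the grasp point (between the pads) lies 19 mm behind it; z points along the fingers, y is the line along which they close (so a half turn about z gives the same grasp; the last joint's range is limited). The gripper opens to 88 mm and grips with 3 to 60 N. Pads are 19 mm wide; open, the fingers measure 130 mm over their backs; the gripper's body (78 mm by 193 mm) begins 47 mm behind the grasp point.
Start: joints at [84.517, 20.546, 0.682, 0, -70.136, -16.507], TCP at [0.253, 0.626, 0.227] pointing down, gripper open.
Joint ranges: [-176.03, 176.03], [-82.01, 121.73], [-58.28, 71.71], [-173.87, 95.51], [-174.79, -0.11], [-173.66, 173.66]. Speed limits (degrees/s): [136.94, 136.94, 172.46, 180, 180, 180].

INTERFACE

Orientations are given as [roll, pitch, yaw] about the fixed x, y, z axes, in that order (R = Rz(yaw) Ry(pitch) Rx(roll)).
In Python, from plant import ctrl, cams, workorder gives the robot as it stands.
- The arm moves only by the tool play_rows, never from a script. Its argument "motion" is a list of rows, each an object of numbers: "x", "y", "z": the shift along the tool's x, y, z normalised to -1 to 1, where 1 is 0.025 m; "rx", "ry", "rz": the turn, a rotation vector about the tool's x, y, z normalised to -1 to 1, where 1 is 4 degrees. A call has 1 to 20 rows; each row shifts and turns the commanded pose from where the row before left it, along the tool's axes as they then stand; what a row does not reach is not made up. A row lasts 1/8 s, in which the tool goes at most 62.5 mm and 10.7 degrees, less where a joint would pass 70% of its speed; a pose out of reach is approached as far as the arm can. A call with a number of a shift or a turn outside -1 to 1 is refused whole. A call with a gripper value outside its range is refused whole. "fingers" is the opening, from -1 (shut) to 1 (fully open), set as the call begins (left out, the last holds). The fingers move at their own pace and stop on an object; the grip force is fixed at half the most. Time passes only in rows, so rows that do not move let the fingers close. It gives the time, the measured TCP pose, the force, the opening and the grip force at its end, in the units of the state.
- ctrl.get_obs(): the state, without advancing time (a new reading comes with each control period).
- cams.snapshot(name): name is "scene" or "top"; returns the picture (480x640x3 uint8, blue, green, red); there is no depth.
- cams.get_calibration(name): a dict with "vertical_fov" (degrees; the focal length in pixels is half the picture's height over the tangent of half this angle, whatever the lens; pixels are square), "cx", "cy" (the principal point, pixels), "k1" (the pictures are not rectified: a ray, as slopes to the right and down, at radius r is drawn at 1 + k1 r^2 times it, then the intrinsics apply), "position" and "rotation" of the camera in the world. Camera axes: x right, y up, looking along -z (the intrinsics and any distortion apply to the point x, -y, -z); pixel columns grow to the right and rows downward; lengths in m; the calibration is good to about 2 mm. A picture is of the moment at which its call begins. get_calibration takes no time and is no camera call.
- workorder.close_job(): hands the job in; it is judged then, once.
The state is a dict: "clock": time; "joint_pos": joint angles; "qvel": joint speeds; "tau": joint torques, N m; "tool_pos": TCP position; "orientation": TCP orientation; "force": force on the tool from outside, world axes, zero at the start; "moment": the same for the moment, N m; "opening": finger opening in m; "gripper_force": force on a finger pad.
Only numpy, scipy, OpenCV 4.12 (cv2) and the standard library are available. Lean on these libraries where they do the work, as an engineer would, in place of code of your own. Each camera call takes 0.05 s, during which the arm holds its last target. There are 200 camera calls.

TASK

Put the washed-up table cutlery on the worktop - the table knife, the dinner fork, the dessert spoon and the teaspoon - away in the cutlery tray, each lying lengthwise down inside the bin that already holds one of its kind. The paring knife and the coffee scoop do not belong in the tray: leave them lying where they are.

Things in the scene. Friction and masses are not known exactly. Their poses are not given: they have to be found in the camera images.
- knife: Table knife, 206 x 21 mm, round-ended blade of even width: steel, with a black riveted handle 100 mm long (x = -103 to -3), 15 mm wide, 10 mm thick, straight-sided. Balances near x = -16 mm; hold it across the handle at x = -25. Lies flat, face up. Origin: underside at mid-length; x from the butt to the blade's tip, z up.
- fork: Four-tined dinner fork, 190 x 24 mm: steel, with a black riveted handle 95 mm long (x = -95 to 0), 15 mm wide, 10 mm thick, straight-sided. Balances near x = 6 mm; hold it across the handle at x = -25. Lies flat, face up. Origin: underside at mid-length; x from the butt to the tines' tips, z up.
- spoon: Dessert spoon, 184 mm, oval bowl 54 x 37 mm, 11.5 high: steel, with a black riveted handle 92 mm long (x = -92 to 0), 15 mm wide, 10 mm thick, straight-sided. Balances near x = 11 mm; hold it across the handle at x = -25. Lies flat, face up. Origin: underside at mid-length; x from the butt to the bowl's tip, z up.
- teaspoon: Teaspoon, a smaller copy of the dessert spoon: 140 mm, oval bowl 39 x 27 mm, 9 high: steel, with a black riveted handle 72 mm long (x = -70 to 2), 15 mm wide, 10 mm thick, straight-sided. Balances near x = -2 mm; hold it across the handle at x = -25. Lies flat, face up. Origin: underside at mid-length; x from the butt to the bowl's tip, z up.
- paring_knife: Sharp paring knife, 178 mm long: tapering pointed blade up to 25 mm wide, steel bolster, black riveted handle 17 mm wide and 10 mm thick. Not table cutlery. Lies flat, face up. Origin: underside at mid-length; x from the butt to the point, z up.
- coffee_scoop: Coffee measure, 140 mm long: deep round steel cup 42 mm across and 26 mm high on a flat black handle, 14 mm wide, that juts from the rim 18 mm above the worktop. Not table cutlery. Lies flat, face up. Origin: underside at mid-length; x from the butt to the cup, z up.
- bin_knife: White open bin with one table knife stored in it. Inside 233 mm long (x) by 63 wide (y), rim 36 mm and floor 2.5 mm above its origin (under its centre, z up, 8 mm above the worktop). The stored knife is loose, 10 mm high, about 19 mm to the +y side. Fixed; the four bins stand side by side in any order in a wooden tray 257 x 294 x 32 mm.
- bin_fork: White open bin with one dinner fork stored in it. Inside 233 mm long (x) by 63 wide (y), rim 36 mm and floor 2.5 mm above its origin (under its centre, z up, 8 mm above the worktop). The stored fork is loose, 11 mm high, about 18 mm to the +y side. Fixed; the four bins stand side by side in any order in a wooden tray 257 x 294 x 32 mm.
- bin_spoon: White open bin with one dessert spoon stored in it. Inside 233 mm long (x) by 63 wide (y), rim 36 mm and floor 2.5 mm above its origin (under its centre, z up, 8 mm above the worktop). The stored spoon is loose, 12 mm high, about 12 mm to the +y side. Fixed; the four bins stand side by side in any order in a wooden tray 257 x 294 x 32 mm.
- bin_teaspoon: White open bin with one teaspoon stored in it. Inside 233 mm long (x) by 63 wide (y), rim 36 mm and floor 2.5 mm above its origin (under its centre, z up, 8 mm above the worktop). The stored teaspoon is loose, 10 mm high, about 16 mm to the +y side. Fixed; the four bins stand side by side in any order in a wooden tray 257 x 294 x 32 mm.
Mind the look-alikes: they are no part of the job. What is shaped like the knife but orange or yellow is not meant.

How it is judged:
By the outcome, as a careful person would: the job done as asked, in the order asked, and still so for the second after the job is handed in, with the robot touching nothing.
It also fails if it takes over 99 s, if anything falls off the work surface, if the arm or the gripper's body presses on something with over 40 N, if the wrist force passes 120 N, or if a joint passes its speed limit or range.

## Working session

There is one attempt and no reset: what is moved stays moved. The work goes in short steps, Python scripts to look and compute and a tool call to move; the robot and the scene stay as the last step left them, time stands still between calls to the robot, and variables do not carry over. Pictures are saved under pics/ and viewed, at most 14 in all, crops included, and the job is handed in when it is done.

Besides the shell and the picture viewer there is one more tool, called after "Call:" as name(argument=value, ...), one argument or row to a line, values as JSON. play_rows: Moves the arm, as the interface text tells. Its arguments: {"type":"object","properties":{"motion":{"type":"array"},"fingers":{"type":"number"}},"required":["motion"]}

```bash
mkdir -p pics; cat > h.py <<'E'
import numpy as np, cv2
from plant import ctrl, cams, workorder
def cal(n):
    c=cams.get_calibration(n); f=240/np.tan(np.radians(c["vertical_fov"])/2)
    return c,f
def ray(n,uv,z):
    c,f=cal(n); uv=np.atleast_2d(np.array(uv,float))
    K=np.array([[f,0,c["cx"]],[0,f,c["cy"]],[0,0,1]])
    p=((uv-[c["cx"],c["cy"]])/f); q=p.copy()
    for _ in range(30): q=p/(1+c["k1"]*(q**2).sum(1,keepdims=True))
    d=np.c_[q[:,0],-q[:,1],-np.ones(len(q))]@np.array(c["rotation"]).reshape(3,3).T
    o=np.array(c["position"]); return o+d*((z-o[2])/d[:,2:3])
E
python3 - <<'E'
from h import *
for n in("top","scene"):
    im=cams.snapshot(n); cv2.imwrite(f"pics/{n}0.png",im); print(cams.get_calibration(n))
print(ctrl.get_obs())
E
```

```text
{'vertical_fov': 54.53897727444724, 'cx': 315.93825103178506, 'cy': 241.07188362893575, 'k1': -0.04901927136408325, 'position': array([0.44566095, 0.05498323, 1.42579872]), 'rotation': array([  1.91305807,   0.26939525, -90.13140001])}
{'vertical_fov': 52.209170681550994, 'cx': 311.7902377115442, 'cy': 239.2249985881518, 'k1': -0.020285475781551744, 'position': array([1.03550651, 0.49321774, 0.96315283]), 'rotation': array([ 36.21366635,   0.40685439, 127.4952421 ])}
{'clock': 0.1, 'joint_pos': array([ 8.45172610e+01,  2.05872145e+01,  6.37579698e-01, -1.67539718e-02,
       -7.01346885e+01, -1.65072857e+01]), 'qvel': array([ 0.06515768, -0.15982103,  0.10913271, -0.00383102,  0.07458366,
        0.02969866]), 'tau': array([-1.49610947e-03, -5.84163666e+01,  2.93752867e+01,  7.01557696e+00,
        1.02019671e-02, -4.32470904e-05]), 'tool_pos': array([0.25261307, 0.62547286, 0.22570981]), 'orientation': array([ 1.79914677e+02, -8.86009664e-03, -2.19957229e+01]), 'force': array([ 0.77013328,  0.64171048, -0.59012884]), 'moment': array([-0.0144778 ,  0.00598992, -0.02021738]), 'gripper_force': 0.0, 'opening': 0.08704272273053941}
```

View pics/top0.png

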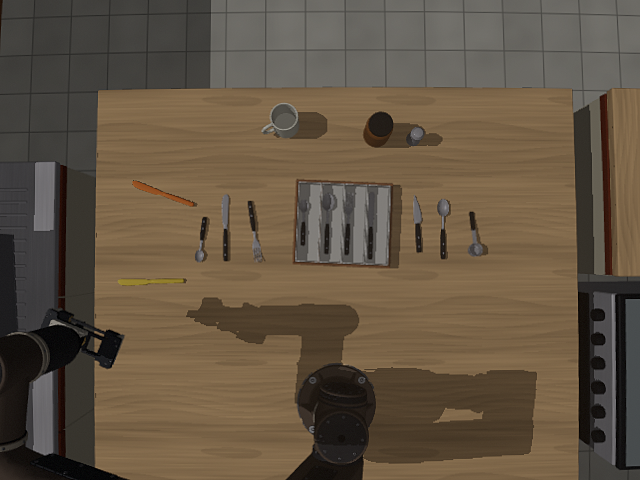

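View pics/scene0.png

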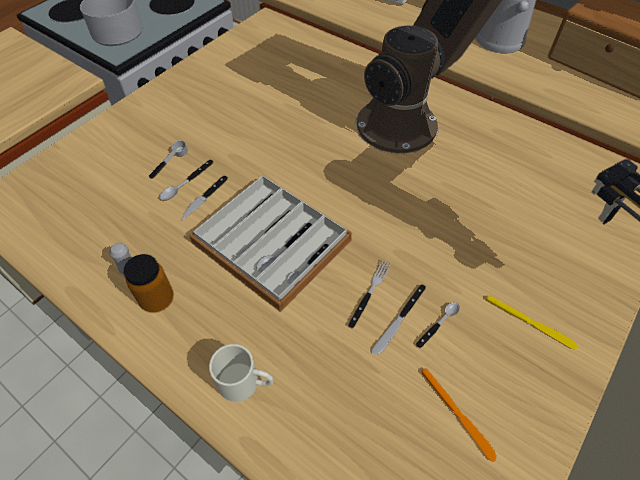

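```bash
python3 - <<'E'
s=open('h.py').read()
s=s.replace('np.array(c["rotation"]).reshape(3,3).T','R.from_euler("xyz",c["rotation"],degrees=True).as_matrix().T').replace('import numpy as np, cv2','import numpy as np, cv2\nfrom scipy.spatial.transform import Rotation as R')
open('h.py','w').write(s)
E
python3 - <<'E'
from h import *
t=cv2.imread('pics/top0.png');s=cv2.imread('pics/scene0.png')
a=cv2.resize(t[170:275,188:488],(800,280),interpolation=cv2.INTER_CUBIC)
b=cv2.resize(s[170:310,185:355],(388,320),interpolation=cv2.INTER_CUBIC)
c=cv2.resize(t[178:270,290:400],(383,320),interpolation=cv2.INTER_CUBIC)
o=np.zeros((600,800,3),np.uint8);o[:280]=a;o[280:,:388]=b;o[280:,400:783]=c
cv2.imwrite('pics/c1.png',o)
# handles: dark blobs on bright wood
hsv=cv2.cvtColor(t,cv2.COLOR_BGR2HSV)
m=(t.max(2)<60).astype(np.uint8); m[:,:185]=0;m[:,495:]=0;m[:180]=0;m[275:]=0
n,l,st,ce=cv2.connectedComponentsWithStats(m)
for i in range(1,n):
    if st[i,4]<40: continue
    ys,xs=np.where(l==i); z=0.010
    P=ray("top",np.c_[xs,ys],z)[:,:2]; c0=P.mean(0); w,v=np.linalg.eigh(np.cov((P-c0).T)); d=v[:,1]; d=d*np.sign(d[0])
    q=(P-c0)@d; k=(P-c0)@v[:,0]
    print(ce[i].round(),st[i,4],"c",c0.round(4),"yaw",np.degrees(np.arctan2(d[1],d[0])).round(1),"len",np.ptp(q).round(3),np.ptp(k).round(3), "ends",(c0+d*q.min()).round(3),(c0+d*q.max()).round(3))
# tray wood rim corners / bins
print(ray("top",[[297,180],[392,184],[390,268],[293,264]],.032)[:,:2].round(3))
print(ray("scene",[[263,178],[351,236],[282,306],[191,237]],.032)[:,:2].round(3))
E
```

```text
[251. 215.] 113 c [0.5724 0.2587] yaw 8.1 len 0.091 0.013 ends [0.527 0.252] [0.617 0.265]
[472. 220.] 78 c [ 0.5553 -0.4159] yaw 5.0 len 0.053 0.014 ends [ 0.528 -0.418] [ 0.581 -0.414]
[203. 228.] 106 c [0.5329 0.4068] yaw -7.9 len 0.071 0.015 ends [0.498 0.412] [0.568 0.402]
[303. 233.] 101 c [0.5172 0.1015] yaw -1.9 len 0.073 0.013 ends [0.481 0.103] [0.554 0.1  ]
[347. 239.] 141 c [ 0.4995 -0.0325] yaw -3.1 len 0.095 0.016 ends [ 0.453 -0.03 ] [ 0.548 -0.035]
[418. 237.] 129 c [ 0.5034 -0.2499] yaw 2.4 len 0.086 0.015 ends [ 0.462 -0.252] [ 0.547 -0.248]
[326. 239.] 127 c [0.4983 0.0299] yaw -1.9 len 0.089 0.013 ends [0.457 0.031] [0.545 0.028]
[370. 243.] 157 c [ 0.488  -0.1029] yaw -1.4 len 0.098 0.016 ends [ 0.441 -0.102] [ 0.539 -0.104]
[225. 245.] 123 c [0.4812 0.3379] yaw 0.4 len 0.095 0.012 ends [0.436 0.338] [0.531 0.338]
[443. 244.] 139 c [ 0.4839 -0.3255] yaw 0.2 len 0.092 0.015 ends [ 0.44  -0.326] [ 0.532 -0.325]
[[ 0.676  0.118]
 [ 0.664 -0.168]
 [ 0.411 -0.16 ]
 [ 0.424  0.13 ]]
[[ 0.419 -0.148]
 [ 0.435  0.141]
 [ 0.678  0.13 ]
 [ 0.667 -0.159]]
```

View pics/c1.png

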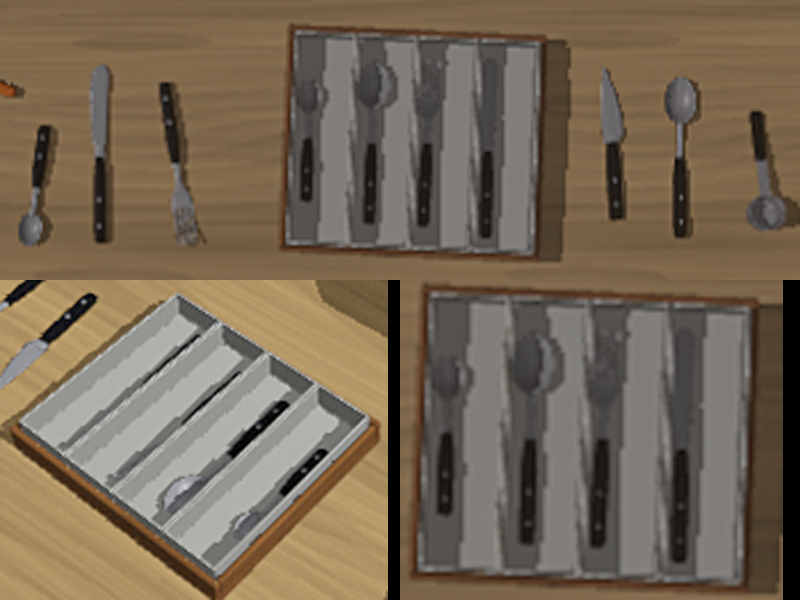

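```bash
cat >> h.py <<'E'
def go(x,y,z,yaw):
    "tool-frame units still to go: turn first (rz), then shift"
    o=ctrl.get_obs(); p=np.array(o["tool_pos"]); T=R.from_euler("xyz",[180,0,yaw],degrees=True)
    d=T.inv().apply(np.array([x,y,z])-p)/.025
    print("t",round(o["clock"],2),"pos",p.round(4),"rpy",np.round(o["orientation"],2),"rz",round((o["orientation"][2]-yaw)/4,2),"shift",d.round(2),"open",round(o["opening"],4))
E
python3 - <<'E'
from h import *
t=cv2.imread('pics/top0.png');s=cv2.imread('pics/scene0.png')
cv2.imwrite('pics/g.png',np.hstack([cv2.resize(s[150:230,585:640],(412,600),interpolation=cv2.INTER_CUBIC),cv2.resize(t[300:380,40:130],(380,600),interpolation=cv2.INTER_CUBIC)])[:, :800])
for n,im,(x0,x1,y0,y1) in(("top",t,(285,396,174,274)),("scene",s,(185,356,170,312))):
    hsv=cv2.cvtColor(im,cv2.COLOR_BGR2HSV); m=((hsv[...,1]<45)&(hsv[...,2]>70)).astype(np.uint8)
    k=np.zeros_like(m);k[y0:y1,x0:x1]=m[y0:y1,x0:x1]; k=cv2.morphologyEx(k,cv2.MORPH_CLOSE,np.ones((9,9)))
    c=max(cv2.findContours(k,0,1)[0],key=cv2.contourArea)[:,0]
    P=ray(n,c,.044)[:,:2]; r=cv2.minAreaRect((P*1000).astype(np.float32)); print(n,r)
go(.509,.338,.06,0)
E
```

```text
top ((545.6530151367188, -18.6007080078125), (276.8337707519531, 239.3513641357422), 87.33050537109375)
scene ((547.7947998046875, -14.057846069335938), (283.8888854980469, 243.9191436767578), 87.23123931884766)
t 0.1 pos [0.2526 0.6255 0.2257] rpy [ 1.7991e+02 -1.0000e-02 -2.2000e+01] rz -5.5 shift [10.26 11.5   6.63] open 0.087
```

View pics/g.png

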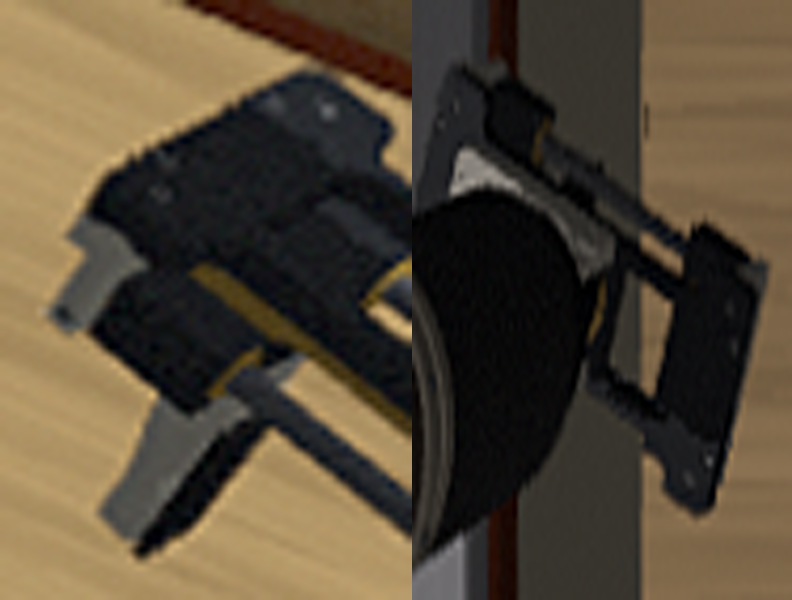

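Call:
play_rows(
  motion=[
    {"rz": -0.917, "z": 0.6},
    {"rz": -0.917, "z": 0.6},
    {"rz": -0.917, "z": 0.6},
    {"rz": -0.917, "z": 0.6},
    {"rz": -0.917, "z": 0.6},
    {"rz": -0.917, "z": 0.6},
    {"x": 0.855, "y": 0.958},
    {"x": 0.855, "y": 0.958},
    {"x": 0.855, "y": 0.958},
    {"x": 0.855, "y": 0.958},
    {"x": 0.855, "y": 0.958},
    {"x": 0.855, "y": 0.958},
    {"x": 0.855, "y": 0.958},
    {"x": 0.855, "y": 0.958},
    {"x": 0.855, "y": 0.958},
    {"x": 0.855, "y": 0.958},
    {"x": 0.855, "y": 0.958},
    {"x": 0.855, "y": 0.958},
    {},
    {},
  ],
  fingers=-0.1,
)

```text
$.motion[0]: bad value
```

```bash
python3 -c "
from h import *
go(.509,.338,.004,0)"
```

```text
t 0.1 pos [0.2526 0.6255 0.2257] rpy [ 1.7991e+02 -1.0000e-02 -2.2000e+01] rz -5.5 shift [10.26 11.5   8.87] open 0.087
```

Call:
play_rows(
  motion=[
    {"x": 0, "y": 0, "z": 0.6, "rx": 0, "ry": 0, "rz": -0.92},
    {"x": 0, "y": 0, "z": 0.6, "rx": 0, "ry": 0, "rz": -0.92},
    {"x": 0, "y": 0, "z": 0.6, "rx": 0, "ry": 0, "rz": -0.92},
    {"x": 0, "y": 0, "z": 0.6, "rx": 0, "ry": 0, "rz": -0.92},
    {"x": 0, "y": 0, "z": 0.6, "rx": 0, "ry": 0, "rz": -0.92},
    {"x": 0, "y": 0, "z": 0.6, "rx": 0, "ry": 0, "rz": -0.9},
    {"x": 0.85, "y": 0.96, "z": 0, "rx": 0, "ry": 0, "rz": 0},
    {"x": 0.85, "y": 0.96, "z": 0, "rx": 0, "ry": 0, "rz": 0},
    {"x": 0.85, "y": 0.96, "z": 0, "rx": 0, "ry": 0, "rz": 0},
    {"x": 0.85, "y": 0.96, "z": 0, "rx": 0, "ry": 0, "rz": 0},
    {"x": 0.85, "y": 0.96, "z": 0, "rx": 0, "ry": 0, "rz": 0},
    {"x": 0.85, "y": 0.96, "z": 0, "rx": 0, "ry": 0, "rz": 0},
    {"x": 0.85, "y": 0.96, "z": 0, "rx": 0, "ry": 0, "rz": 0},
    {"x": 0.85, "y": 0.96, "z": 0, "rx": 0, "ry": 0, "rz": 0},
    {"x": 0.85, "y": 0.96, "z": 0, "rx": 0, "ry": 0, "rz": 0},
    {"x": 0.85, "y": 0.96, "z": 0, "rx": 0, "ry": 0, "rz": 0},
    {"x": 0.85, "y": 0.96, "z": 0, "rx": 0, "ry": 0, "rz": 0},
    {"x": 0.85, "y": 0.96, "z": 0, "rx": 0, "ry": 0, "rz": 0},
    {"x": 0, "y": 0, "z": 0, "rx": 0, "ry": 0, "rz": 0},
    {"x": 0, "y": 0, "z": 0, "rx": 0, "ry": 0, "rz": 0},
  ],
  fingers=-0.1,
)

```text
clock: 2.6
tool_pos: [0.5079, 0.3373, 0.1367]
orientation: [-180.0, -0.0, -0.1]
force: [0.4, -0.8, -0.7]
opening: 0.0394
gripper_force: 0.0
```

```bash
python3 -c "
from h import *
go(.509,.338,.004,0)"
```

```text
t 2.6 pos [0.5079 0.3373 0.1367] rpy [-1.7999e+02 -0.0000e+00 -7.0000e-02] rz -0.02 shift [ 0.04 -0.03  5.31] open 0.0394
```

Call:
play_rows(
  motion=[
    {"x": 0, "y": 0, "z": 1, "rx": 0, "ry": 0, "rz": 0},
    {"x": 0, "y": 0, "z": 1, "rx": 0, "ry": 0, "rz": 0},
    {"x": 0, "y": 0, "z": 1, "rx": 0, "ry": 0, "rz": 0},
    {"x": 0, "y": 0, "z": 1, "rx": 0, "ry": 0, "rz": 0},
    {"x": 0, "y": 0, "z": 0.7, "rx": 0, "ry": 0, "rz": 0},
    {"x": 0, "y": 0, "z": 0.4, "rx": 0, "ry": 0, "rz": 0},
    {"x": 0, "y": 0, "z": 0.2, "rx": 0, "ry": 0, "rz": 0},
    {"x": 0, "y": 0, "z": 0, "rx": 0, "ry": 0, "rz": 0},
  ],
)

```text
clock: 3.6
tool_pos: [0.5079, 0.3381, 0.0043]
orientation: [-180.0, -0.0, 0.0]
force: [-0.4, 0.2, 0.4]
opening: 0.0395
gripper_force: 0.0
```

Call:
play_rows(
  motion=[
    {"x": 0, "y": 0, "z": 0, "rx": 0, "ry": 0, "rz": 0},
    {"x": 0, "y": 0, "z": 0, "rx": 0, "ry": 0, "rz": 0},
    {"x": 0, "y": 0, "z": 0, "rx": 0, "ry": 0, "rz": 0},
    {"x": 0, "y": 0, "z": 0, "rx": 0, "ry": 0, "rz": 0},
  ],
  fingers=-1,
)

```text
clock: 4.1
tool_pos: [0.508, 0.3382, 0.0045]
orientation: [-180.0, -0.0, 0.0]
force: [-0.4, -0.1, 2.9]
opening: 0.0145
gripper_force: 30.0
```

Call:
play_rows(
  motion=[
    {"x": 0, "y": 0, "z": -0.5, "rx": 0, "ry": 0, "rz": 0},
    {"x": 0, "y": 0, "z": -1, "rx": 0, "ry": 0, "rz": 0},
    {"x": 0, "y": 0, "z": -1, "rx": 0, "ry": 0, "rz": 0},
    {"x": 0, "y": 0, "z": -1, "rx": 0, "ry": 0, "rz": 0.68},
    {"x": 0, "y": 0.4, "z": -0.5, "rx": 0, "ry": 0, "rz": 0},
    {"x": 0.06, "y": 1, "z": 0, "rx": 0, "ry": 0, "rz": 0},
    {"x": 0.06, "y": 1, "z": 0, "rx": 0, "ry": 0, "rz": 0},
    {"x": 0.06, "y": 1, "z": 0, "rx": 0, "ry": 0, "rz": 0},
    {"x": 0.06, "y": 1, "z": 0, "rx": 0, "ry": 0, "rz": 0},
    {"x": 0.06, "y": 1, "z": 0, "rx": 0, "ry": 0, "rz": 0},
    {"x": 0.06, "y": 1, "z": 0, "rx": 0, "ry": 0, "rz": 0},
    {"x": 0.06, "y": 1, "z": 0, "rx": 0, "ry": 0, "rz": 0},
    {"x": 0.06, "y": 1, "z": 0, "rx": 0, "ry": 0, "rz": 0},
    {"x": 0.06, "y": 1, "z": 0, "rx": 0, "ry": 0, "rz": 0},
    {"x": 0.06, "y": 1, "z": 0, "rx": 0, "ry": 0, "rz": 0},
    {"x": 0.06, "y": 1, "z": 0, "rx": 0, "ry": 0, "rz": 0},
    {"x": 0.06, "y": 1, "z": 0, "rx": 0, "ry": 0, "rz": 0},
    {"x": 0.06, "y": 1, "z": 0, "rx": 0, "ry": 0, "rz": 0},
    {"x": 0.06, "y": 1, "z": 0, "rx": 0, "ry": 0, "rz": 0},
    {"x": 0.06, "y": 1, "z": 0, "rx": 0, "ry": 0, "rz": 0},
  ],
)

```text
clock: 6.6
tool_pos: [0.5118, -0.0493, 0.1041]
orientation: [-180.0, -0.0, -2.7]
force: [0.3, 0.0, -1.2]
opening: 0.0145
gripper_force: 30.0
```

Call:
play_rows(
  motion=[
    {"x": 0.06, "y": 1, "z": 0, "rx": 0, "ry": 0, "rz": 0},
    {"x": 0.06, "y": 1, "z": 0, "rx": 0, "ry": 0, "rz": 0},
    {"x": 0.06, "y": 1, "z": 0, "rx": 0, "ry": 0, "rz": 0},
    {"x": 0.06, "y": 0.3, "z": 0, "rx": 0, "ry": 0, "rz": 0},
    {"x": 0, "y": 0, "z": 0, "rx": 0, "ry": 0, "rz": 0},
    {"x": 0, "y": 0, "z": 0, "rx": 0, "ry": 0, "rz": 0},
  ],
)

```text
clock: 7.35
tool_pos: [0.5141, -0.1301, 0.1041]
orientation: [-180.0, -0.0, -2.7]
force: [-0.7, 0.0, -0.9]
opening: 0.0144
gripper_force: 30.0
```

```bash
python3 -c "
from h import *
go(.5156,-.1303,.030,-2.7)
t=cams.snapshot('top');s=cams.snapshot('scene')
cv2.imwrite('pics/k1.png',np.hstack([cv2.resize(t[170:290,285:405],(400,400)),cv2.resize(s[130:310,180:360],(400,400))]))"
```

```text
t 7.35 pos [ 0.5141 -0.1301  0.1041] rpy [-180.    -0.    -2.7] rz 0.0 shift [0.06 0.   2.96] open 0.0144
```

View pics/k1.png

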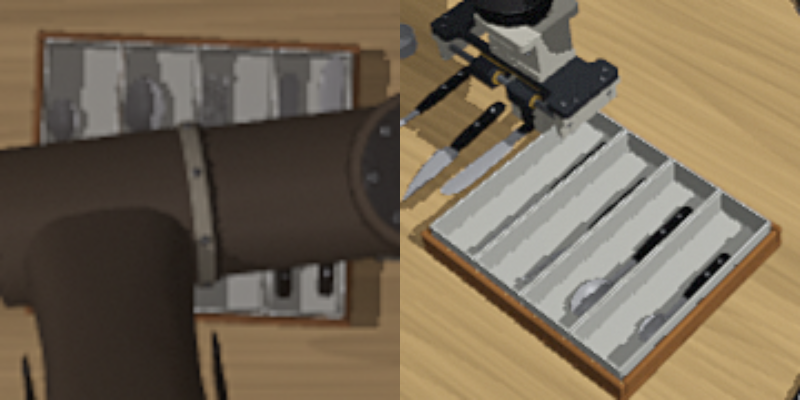

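Call:
play_rows(
  motion=[
    {"x": 0.06, "y": 0, "z": 1, "rx": 0, "ry": 0, "rz": 0},
    {"x": 0, "y": 0, "z": 0.8, "rx": 0, "ry": 0, "rz": 0},
    {"x": 0, "y": 0, "z": 0.3, "rx": 0, "ry": 0, "rz": 0},
    {"x": 0, "y": 0, "z": 0.3, "rx": 0, "ry": 0, "rz": 0},
    {"x": 0, "y": 0, "z": 0, "rx": 0, "ry": 0, "rz": 0},
  ],
)

```text
clock: 8.07
tool_pos: [0.5157, -0.1303, 0.044]
orientation: [180.0, 0.0, -2.7]
force: [-0.3, 0.5, -0.3]
opening: 0.0146
gripper_force: 30.0
```

Call:
play_rows(
  motion=[
    {"x": 0, "y": 0, "z": 0.15, "rx": 0, "ry": 0, "rz": 0},
    {"x": 0, "y": 0, "z": 0.15, "rx": 0, "ry": 0, "rz": 0},
    {"x": 0, "y": 0, "z": 0, "rx": 0, "ry": 0, "rz": 0},
  ],
)

```text
clock: 8.45
tool_pos: [0.5164, -0.1301, 0.0367]
orientation: [-180.0, -0.1, -2.7]
force: [1.3, 3.1, -1.7]
opening: 0.0144
gripper_force: 34.0
```

Call:
play_rows(
  motion=[
    {"x": 0, "y": 0, "z": 0.15, "rx": 0, "ry": 0, "rz": 0},
    {"x": 0, "y": 0, "z": 0, "rx": 0, "ry": 0, "rz": 0},
  ],
)

```text
clock: 8.7
tool_pos: [0.5164, -0.13, 0.0329]
orientation: [-180.0, -0.1, -2.7]
force: [1.9, 5.4, -1.4]
opening: 0.0142
gripper_force: 35.0
```

Call:
play_rows(
  motion=[
    {"x": 0, "y": -0.12, "z": 0, "rx": 0, "ry": 0, "rz": 0},
    {"x": 0, "y": 0, "z": 0, "rx": 0, "ry": 0, "rz": 0},
  ],
)

```text
clock: 8.95
tool_pos: [0.5152, -0.1276, 0.0326]
orientation: [180.0, 0.1, -2.7]
force: [0.2, 0.0, -0.4]
opening: 0.0149
gripper_force: 30.0
```

Call:
play_rows(
  motion=[
    {"x": 0, "y": 0, "z": 0, "rx": 0, "ry": 0, "rz": 0},
    {"x": 0, "y": 0, "z": 0, "rx": 0, "ry": 0, "rz": 0},
  ],
  fingers=-0.5,
)

```text
clock: 9.2
tool_pos: [0.5156, -0.1266, 0.0328]
orientation: [-179.9, 0.0, -2.7]
force: [-1.4, 10.1, 2.6]
opening: 0.0214
gripper_force: 5.2
```

Call:
play_rows(
  motion=[
    {"x": 0, "y": 0, "z": -0.5, "rx": 0, "ry": 0, "rz": 0},
    {"x": 0, "y": 0, "z": -1, "rx": 0, "ry": 0, "rz": 0},
    {"x": 0, "y": 0, "z": -1, "rx": 0, "ry": 0, "rz": 0},
    {"x": 0, "y": 0, "z": 0, "rx": 0, "ry": 0, "rz": 0},
  ],
)

```text
clock: 9.7
tool_pos: [0.5173, -0.1277, 0.0976]
orientation: [-180.0, -0.2, -2.7]
force: [-0.5, -0.6, -0.1]
opening: 0.0216
gripper_force: 0.0
```

```bash
python3 -c "
from h import *
go(.550,.2555,.004,8.1)"
```

```text
t 9.7 pos [ 0.5173 -0.1277  0.0976] rpy [-180.     -0.24   -2.69] rz -2.7 shift [  3.45 -14.99   3.74] open 0.0216
```

Call:
play_rows(
  motion=[
    {"x": 0, "y": 0, "z": 0, "rx": 0, "ry": 0, "rz": -0.9},
    {"x": 0, "y": 0, "z": 0, "rx": 0, "ry": 0, "rz": -0.9},
    {"x": 0, "y": 0, "z": 0, "rx": 0, "ry": 0, "rz": -0.9},
    {"x": 0.23, "y": -1, "z": 0, "rx": 0, "ry": 0, "rz": 0},
    {"x": 0.23, "y": -1, "z": 0, "rx": 0, "ry": 0, "rz": 0},
    {"x": 0.23, "y": -1, "z": 0, "rx": 0, "ry": 0, "rz": 0},
    {"x": 0.23, "y": -1, "z": 0, "rx": 0, "ry": 0, "rz": 0},
    {"x": 0.23, "y": -1, "z": 0, "rx": 0, "ry": 0, "rz": 0},
    {"x": 0.23, "y": -1, "z": 0, "rx": 0, "ry": 0, "rz": 0},
    {"x": 0.23, "y": -1, "z": 0, "rx": 0, "ry": 0, "rz": 0},
    {"x": 0.23, "y": -1, "z": 0, "rx": 0, "ry": 0, "rz": 0},
    {"x": 0.23, "y": -1, "z": 0, "rx": 0, "ry": 0, "rz": 0},
    {"x": 0.23, "y": -1, "z": 0, "rx": 0, "ry": 0, "rz": 0},
    {"x": 0.23, "y": -1, "z": 0, "rx": 0, "ry": 0, "rz": 0},
    {"x": 0.23, "y": -1, "z": 0, "rx": 0, "ry": 0, "rz": 0},
    {"x": 0.23, "y": -1, "z": 0, "rx": 0, "ry": 0, "rz": 0},
    {"x": 0.23, "y": -1, "z": 0, "rx": 0, "ry": 0, "rz": 0},
    {"x": 0.23, "y": -1, "z": 0, "rx": 0, "ry": 0, "rz": 0},
    {"x": 0, "y": 0, "z": 0, "rx": 0, "ry": 0, "rz": 0},
    {"x": 0, "y": 0, "z": 0, "rx": 0, "ry": 0, "rz": 0},
  ],
  fingers=-0.1,
)

```text
clock: 12.2
tool_pos: [0.5481, 0.2561, 0.0951]
orientation: [180.0, 0.0, 8.1]
force: [-1.0, -0.7, 0.2]
opening: 0.0393
gripper_force: 0.0
```

```bash
python3 -c "
from h import *
go(.550,.2555,.004,8.1)
t=cams.snapshot('top');s=cams.snapshot('scene')
cv2.imwrite('pics/k2.png',np.hstack([cv2.resize(t[170:290,285:405],(400,400)),cv2.resize(s[130:310,180:360],(400,400))]))"
```

```text
t 12.2 pos [0.5481 0.2561 0.0951] rpy [1.7998e+02 4.0000e-02 8.1100e+00] rz 0.0 shift [0.07 0.04 3.64] open 0.0393
```

View pics/k2.png

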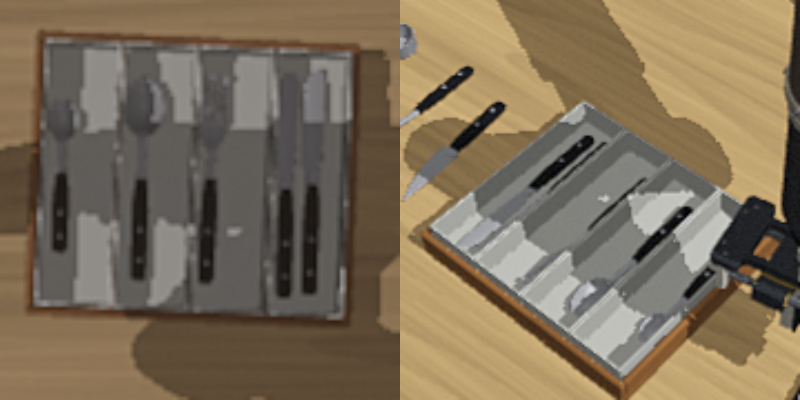

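Call:
play_rows(
  motion=[
    {"x": 0.07, "y": 0.04, "z": 1, "rx": 0, "ry": 0, "rz": 0},
    {"x": 0, "y": 0, "z": 1, "rx": 0, "ry": 0, "rz": 0},
    {"x": 0, "y": 0, "z": 0.9, "rx": 0, "ry": 0, "rz": 0},
    {"x": 0, "y": 0, "z": 0.5, "rx": 0, "ry": 0, "rz": 0},
    {"x": 0, "y": 0, "z": 0.2, "rx": 0, "ry": 0, "rz": 0},
    {"x": 0, "y": 0, "z": 0, "rx": 0, "ry": 0, "rz": 0},
  ],
)

```text
clock: 13.05
tool_pos: [0.5505, 0.2551, 0.0056]
orientation: [-180.0, -0.0, 8.1]
force: [0.4, -0.5, 1.0]
opening: 0.0392
gripper_force: 0.0
```

Call:
play_rows(
  motion=[
    {"x": 0, "y": 0, "z": 0, "rx": 0, "ry": 0, "rz": 0},
    {"x": 0, "y": 0, "z": 0, "rx": 0, "ry": 0, "rz": 0},
    {"x": 0, "y": 0, "z": 0, "rx": 0, "ry": 0, "rz": 0},
    {"x": 0, "y": 0, "z": 0, "rx": 0, "ry": 0, "rz": 0},
  ],
  fingers=-1,
)

```text
clock: 13.55
tool_pos: [0.5505, 0.2554, 0.0057]
orientation: [-180.0, -0.0, 8.1]
force: [-0.7, -1.6, 3.4]
opening: 0.0143
gripper_force: 30.0
```

Call:
play_rows(
  motion=[
    {"x": 0, "y": 0, "z": -0.5, "rx": 0, "ry": 0, "rz": 0},
    {"x": 0, "y": 0, "z": -1, "rx": 0, "ry": 0, "rz": 0},
    {"x": 0, "y": 0, "z": -1, "rx": 0, "ry": 0, "rz": 0.9},
    {"x": 0, "y": 0, "z": -1, "rx": 0, "ry": 0, "rz": 0.9},
    {"x": 0, "y": 0, "z": -0.5, "rx": 0, "ry": 0, "rz": 0.9},
    {"x": 0, "y": 0, "z": 0, "rx": 0, "ry": 0, "rz": 0},
  ],
)

```text
clock: 14.3
tool_pos: [0.5509, 0.2557, 0.1071]
orientation: [-179.9, -0.1, -2.7]
force: [-0.7, 1.2, -1.7]
opening: 0.0146
gripper_force: 30.0
```

```bash
python3 -c "
from h import *
# tray frame -> world
T=np.array([.546,-.0175]);ex=np.array([.9989,-.0471]);ey=np.array([.0471,.9989])
for n,l in dict(fork=(25,-34.5-8.5),spoon=(10,34.5-8.5),tea=(25,103.5-8.5)).items():
    p=T+ex*l[0]/1e3+ey*l[1]/1e3; print(n,p.round(4)); go(*p,.033,-2.7)
"
```

```text
fork [ 0.5689 -0.0616]
t 14.3 pos [0.5509 0.2557 0.1071] rpy [-1.7989e+02 -1.2000e-01 -2.6800e+00] rz 0.0 shift [ 1.32 12.64  2.96] open 0.0146
spoon [0.5572 0.008 ]
t 14.3 pos [0.5509 0.2557 0.1071] rpy [-1.7989e+02 -1.2000e-01 -2.6800e+00] rz 0.0 shift [0.72 9.88 2.96] open 0.0146
tea [0.5754 0.0762]
t 14.3 pos [0.5509 0.2557 0.1071] rpy [-1.7989e+02 -1.2000e-01 -2.6800e+00] rz 0.0 shift [1.32 7.12 2.96] open 0.0146
```

Call:
play_rows(
  motion=[
    {"x": 0.1, "y": 0.97, "z": 0, "rx": 0, "ry": 0, "rz": 0},
    {"x": 0.1, "y": 0.97, "z": 0, "rx": 0, "ry": 0, "rz": 0},
    {"x": 0.1, "y": 0.97, "z": 0, "rx": 0, "ry": 0, "rz": 0},
    {"x": 0.1, "y": 0.97, "z": 0, "rx": 0, "ry": 0, "rz": 0},
    {"x": 0.1, "y": 0.97, "z": 0, "rx": 0, "ry": 0, "rz": 0},
    {"x": 0.1, "y": 0.97, "z": 0, "rx": 0, "ry": 0, "rz": 0},
    {"x": 0.1, "y": 0.97, "z": 0, "rx": 0, "ry": 0, "rz": 0},
    {"x": 0.1, "y": 0.97, "z": 0, "rx": 0, "ry": 0, "rz": 0},
    {"x": 0.1, "y": 0.97, "z": 0, "rx": 0, "ry": 0, "rz": 0},
    {"x": 0.1, "y": 0.97, "z": 0, "rx": 0, "ry": 0, "rz": 0},
    {"x": 0.1, "y": 0.97, "z": 0, "rx": 0, "ry": 0, "rz": 0},
    {"x": 0.1, "y": 0.97, "z": 0, "rx": 0, "ry": 0, "rz": 0},
    {"x": 0.1, "y": 0.96, "z": 0, "rx": 0, "ry": 0, "rz": 0},
    {"x": 0, "y": 0, "z": 0, "rx": 0, "ry": 0, "rz": 0},
    {"x": 0, "y": 0, "z": 0.9, "rx": 0, "ry": 0, "rz": 0},
    {"x": 0, "y": 0, "z": 0.9, "rx": 0, "ry": 0, "rz": 0},
    {"x": 0, "y": 0, "z": 0.4, "rx": 0, "ry": 0, "rz": 0},
    {"x": 0, "y": 0, "z": 0.3, "rx": 0, "ry": 0, "rz": 0},
    {"x": 0, "y": 0, "z": 0, "rx": 0, "ry": 0, "rz": 0},
  ],
)

```text
clock: 16.68
tool_pos: [0.5679, -0.061, 0.0427]
orientation: [180.0, 0.0, -2.7]
force: [-1.1, 0.2, -0.8]
opening: 0.0144
gripper_force: 30.0
```

Call:
play_rows(
  motion=[
    {"x": 0, "y": 0, "z": 0.2, "rx": 0, "ry": 0, "rz": 0},
    {"x": 0, "y": 0, "z": 0.2, "rx": 0, "ry": 0, "rz": 0},
    {"x": 0, "y": 0, "z": 0, "rx": 0, "ry": 0, "rz": 0},
  ],
)

```text
clock: 17.05
tool_pos: [0.5676, -0.061, 0.0325]
orientation: [180.0, 0.0, -2.7]
force: [0.0, 0.4, -0.7]
opening: 0.0144
gripper_force: 30.0
```

Call:
play_rows(
  motion=[
    {"x": 0, "y": 0, "z": 0.15, "rx": 0, "ry": 0, "rz": 0},
    {"x": 0, "y": 0, "z": 0, "rx": 0, "ry": 0, "rz": 0},
  ],
)

```text
clock: 17.3
tool_pos: [0.5677, -0.061, 0.0288]
orientation: [180.0, 0.0, -2.7]
force: [-0.4, -1.2, -0.6]
opening: 0.0141
gripper_force: 30.0
```

Call:
play_rows(
  motion=[
    {"x": 0, "y": 0, "z": 0, "rx": 0, "ry": 0, "rz": 0},
    {"x": 0, "y": 0, "z": 0, "rx": 0, "ry": 0, "rz": 0},
  ],
  fingers=-0.55,
)

```text
clock: 17.55
tool_pos: [0.568, -0.0608, 0.0292]
orientation: [-180.0, -0.0, -2.7]
force: [0.0, 1.8, -0.3]
opening: 0.0194
gripper_force: 1.1
```

Call:
play_rows(
  motion=[
    {"x": 0, "y": 0, "z": -0.5, "rx": 0, "ry": 0, "rz": 0},
    {"x": 0, "y": 0, "z": -1, "rx": 0, "ry": 0, "rz": 0},
    {"x": 0, "y": 0, "z": -1, "rx": 0, "ry": 0, "rz": 0},
    {"x": 0, "y": 0, "z": -0.5, "rx": 0, "ry": 0, "rz": -0.68},
    {"x": 0, "y": 0, "z": 0, "rx": 0, "ry": 0, "rz": 0},
  ],
)

```text
clock: 18.18
tool_pos: [0.5688, -0.061, 0.106]
orientation: [-180.0, -0.2, 0.0]
force: [0.6, -0.2, -0.1]
opening: 0.0195
gripper_force: 0.0
```

```bash
python3 -c "
from h import *
go(.505,-.3254,.004,0)"
```

```text
t 18.18 pos [ 0.5688 -0.061   0.106 ] rpy [-1.7998e+02 -1.8000e-01  1.0000e-02] rz 0.0 shift [-2.55 10.58  4.08] open 0.0195
```

Call:
play_rows(
  motion=[
    {"x": -0.23, "y": 0.96, "z": 0, "rx": 0, "ry": 0, "rz": 0},
    {"x": -0.23, "y": 0.96, "z": 0, "rx": 0, "ry": 0, "rz": 0},
    {"x": -0.23, "y": 0.96, "z": 0, "rx": 0, "ry": 0, "rz": 0},
    {"x": -0.23, "y": 0.96, "z": 0, "rx": 0, "ry": 0, "rz": 0},
    {"x": -0.23, "y": 0.96, "z": 0, "rx": 0, "ry": 0, "rz": 0},
    {"x": -0.23, "y": 0.96, "z": 0, "rx": 0, "ry": 0, "rz": 0},
    {"x": -0.23, "y": 0.96, "z": 0, "rx": 0, "ry": 0, "rz": 0},
    {"x": -0.23, "y": 0.96, "z": 0, "rx": 0, "ry": 0, "rz": 0},
    {"x": -0.23, "y": 0.96, "z": 0, "rx": 0, "ry": 0, "rz": 0},
    {"x": -0.23, "y": 0.96, "z": 0, "rx": 0, "ry": 0, "rz": 0},
    {"x": -0.23, "y": 0.96, "z": 0, "rx": 0, "ry": 0, "rz": 0},
    {"x": 0, "y": 0, "z": 0, "rx": 0, "ry": 0, "rz": 0},
    {"x": 0, "y": 0, "z": 0, "rx": 0, "ry": 0, "rz": 0},
  ],
  fingers=-0.1,
)

```text
clock: 19.8
tool_pos: [0.5044, -0.3248, 0.1037]
orientation: [-180.0, 0.0, -0.0]
force: [-0.6, -0.2, -0.7]
opening: 0.0391
gripper_force: 0.0
```

```bash
python3 -c "
from h import *
go(.505,-.3254,.004,0)
t=cams.snapshot('top');s=cams.snapshot('scene')
cv2.imwrite('pics/k3.png',np.hstack([cv2.resize(t[170:290,285:405],(400,400)),cv2.resize(s[100:320,135:355],(400,400))]))"
```

```text
t 19.8 pos [ 0.5044 -0.3248  0.1037] rpy [-1.7999e+02  4.0000e-02 -5.0000e-02] rz -0.01 shift [0.02 0.02 3.99] open 0.0391
```

View pics/k3.png

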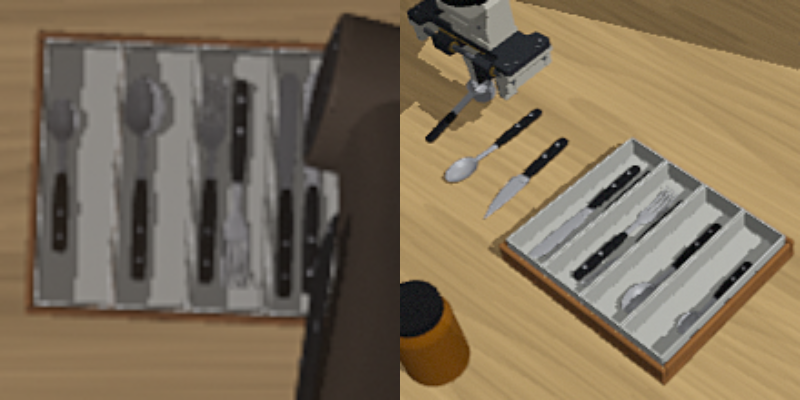

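Call:
play_rows(
  motion=[
    {"x": 0, "y": 0, "z": 1, "rx": 0, "ry": 0, "rz": 0},
    {"x": 0, "y": 0, "z": 1, "rx": 0, "ry": 0, "rz": 0},
    {"x": 0, "y": 0, "z": 1, "rx": 0, "ry": 0, "rz": 0},
    {"x": 0, "y": 0, "z": 0.7, "rx": 0, "ry": 0, "rz": 0},
    {"x": 0, "y": 0, "z": 0.25, "rx": 0, "ry": 0, "rz": 0},
    {"x": 0, "y": 0, "z": 0, "rx": 0, "ry": 0, "rz": 0},
  ],
)

```text
clock: 20.65
tool_pos: [0.5048, -0.3249, 0.0053]
orientation: [180.0, 0.0, 0.0]
force: [-0.8, 0.8, 0.5]
opening: 0.0394
gripper_force: 0.0
```

Call:
play_rows(
  motion=[
    {"x": 0, "y": 0, "z": 0, "rx": 0, "ry": 0, "rz": 0},
    {"x": 0, "y": 0, "z": 0, "rx": 0, "ry": 0, "rz": 0},
    {"x": 0, "y": 0, "z": 0, "rx": 0, "ry": 0, "rz": 0},
    {"x": 0, "y": 0, "z": 0, "rx": 0, "ry": 0, "rz": 0},
  ],
  fingers=-1,
)

```text
clock: 21.15
tool_pos: [0.5049, -0.3252, 0.0058]
orientation: [180.0, -0.0, 0.0]
force: [-1.3, -0.2, 3.3]
opening: 0.0142
gripper_force: 30.0
```

Call:
play_rows(
  motion=[
    {"x": 0, "y": 0, "z": -0.5, "rx": 0, "ry": 0, "rz": 0},
    {"x": 0, "y": 0, "z": -1, "rx": 0, "ry": 0, "rz": 0},
    {"x": 0, "y": 0, "z": -1, "rx": 0, "ry": 0, "rz": 0},
    {"x": 0, "y": 0, "z": -1, "rx": 0, "ry": 0, "rz": 0},
    {"x": 0, "y": 0, "z": -0.5, "rx": 0, "ry": 0, "rz": 0},
    {"x": 0, "y": -1, "z": 0, "rx": 0, "ry": 0, "rz": 0},
    {"x": 0, "y": -1, "z": 0, "rx": 0, "ry": 0, "rz": 0},
    {"x": 0, "y": -1, "z": 0, "rx": 0, "ry": 0, "rz": 0},
    {"x": 0, "y": -1, "z": 0, "rx": 0, "ry": 0, "rz": 0},
    {"x": 0, "y": -1, "z": 0, "rx": 0, "ry": 0, "rz": 0},
    {"x": 0, "y": -1, "z": 0, "rx": 0, "ry": 0, "rz": 0},
    {"x": 0, "y": -1, "z": 0, "rx": 0, "ry": 0, "rz": 0},
    {"x": 0, "y": -1, "z": 0, "rx": 0, "ry": 0, "rz": 0},
    {"x": 0, "y": -1, "z": 0, "rx": 0, "ry": 0, "rz": 0},
    {"x": 0, "y": -1, "z": 0, "rx": 0, "ry": 0, "rz": 0},
    {"x": 0, "y": -1, "z": 0, "rx": 0, "ry": 0, "rz": 0},
    {"x": 0, "y": -1, "z": 0, "rx": 0, "ry": 0, "rz": 0},
    {"x": 0, "y": -1, "z": 0, "rx": 0, "ry": 0, "rz": 0},
  ],
)

```text
clock: 23.4
tool_pos: [0.5042, 0.0007, 0.1052]
orientation: [180.0, 0.0, 0.0]
force: [0.3, 0.1, -0.4]
opening: 0.0145
gripper_force: 30.0
```

Call:
play_rows(
  motion=[
    {"x": 0, "y": 0, "z": 0, "rx": 0, "ry": 0, "rz": 1},
    {"x": 0, "y": 0, "z": 0, "rx": 0, "ry": 0, "rz": 1},
    {"x": 0, "y": 0, "z": 0, "rx": 0, "ry": 0, "rz": 1},
    {"x": 0, "y": 0, "z": 0, "rx": 0, "ry": 0, "rz": 1},
    {"x": 0, "y": 0, "z": 0, "rx": 0, "ry": 0, "rz": 1},
    {"x": 0, "y": 0, "z": 0, "rx": 0, "ry": 0, "rz": 1},
    {"x": 0, "y": 0, "z": 0, "rx": 0, "ry": 0, "rz": 1},
    {"x": 0, "y": 0, "z": 0, "rx": 0, "ry": 0, "rz": 1},
    {"x": 0, "y": 0, "z": 0, "rx": 0, "ry": 0, "rz": 1},
    {"x": 0, "y": 0, "z": 0, "rx": 0, "ry": 0, "rz": 1},
    {"x": 0, "y": 0, "z": 0, "rx": 0, "ry": 0, "rz": 1},
    {"x": 0, "y": 0, "z": 0, "rx": 0, "ry": 0, "rz": 1},
    {"x": 0, "y": 0, "z": 0, "rx": 0, "ry": 0, "rz": 1},
    {"x": 0, "y": 0, "z": 0, "rx": 0, "ry": 0, "rz": 1},
    {"x": 0, "y": 0, "z": 0, "rx": 0, "ry": 0, "rz": 1},
    {"x": 0, "y": 0, "z": 0, "rx": 0, "ry": 0, "rz": 1},
    {"x": 0, "y": 0, "z": 0, "rx": 0, "ry": 0, "rz": 1},
    {"x": 0, "y": 0, "z": 0, "rx": 0, "ry": 0, "rz": 1},
    {"x": 0, "y": 0, "z": 0, "rx": 0, "ry": 0, "rz": 1},
    {"x": 0, "y": 0, "z": 0, "rx": 0, "ry": 0, "rz": 1},
  ],
)

```text
clock: 25.9
tool_pos: [0.5043, -0.0001, 0.1052]
orientation: [180.0, 0.0, -80.1]
force: [-0.2, 0.3, -0.2]
opening: 0.0139
gripper_force: 30.0
```

Call:
play_rows(
  motion=[
    {"x": 0, "y": 0, "z": 0, "rx": 0, "ry": 0, "rz": 1},
    {"x": 0, "y": 0, "z": 0, "rx": 0, "ry": 0, "rz": 1},
    {"x": 0, "y": 0, "z": 0, "rx": 0, "ry": 0, "rz": 1},
    {"x": 0, "y": 0, "z": 0, "rx": 0, "ry": 0, "rz": 1},
    {"x": 0, "y": 0, "z": 0, "rx": 0, "ry": 0, "rz": 1},
    {"x": 0, "y": 0, "z": 0, "rx": 0, "ry": 0, "rz": 1},
    {"x": 0, "y": 0, "z": 0, "rx": 0, "ry": 0, "rz": 1},
    {"x": 0, "y": 0, "z": 0, "rx": 0, "ry": 0, "rz": 1},
    {"x": 0, "y": 0, "z": 0, "rx": 0, "ry": 0, "rz": 1},
    {"x": 0, "y": 0, "z": 0, "rx": 0, "ry": 0, "rz": 1},
    {"x": 0, "y": 0, "z": 0, "rx": 0, "ry": 0, "rz": 1},
    {"x": 0, "y": 0, "z": 0, "rx": 0, "ry": 0, "rz": 1},
    {"x": 0, "y": 0, "z": 0, "rx": 0, "ry": 0, "rz": 1},
    {"x": 0, "y": 0, "z": 0, "rx": 0, "ry": 0, "rz": 1},
    {"x": 0, "y": 0, "z": 0, "rx": 0, "ry": 0, "rz": 1},
    {"x": 0, "y": 0, "z": 0, "rx": 0, "ry": 0, "rz": 1},
    {"x": 0, "y": 0, "z": 0, "rx": 0, "ry": 0, "rz": 1},
    {"x": 0, "y": 0, "z": 0, "rx": 0, "ry": 0, "rz": 1},
    {"x": 0, "y": 0, "z": 0, "rx": 0, "ry": 0, "rz": 1},
    {"x": 0, "y": 0, "z": 0, "rx": 0, "ry": 0, "rz": 1},
  ],
)

```text
clock: 28.4
tool_pos: [0.5043, -0.0001, 0.1052]
orientation: [180.0, -0.0, -160.1]
force: [-0.3, -0.1, 0.0]
opening: 0.0143
gripper_force: 30.0
```

Call:
play_rows(
  motion=[
    {"x": 0, "y": 0, "z": 0, "rx": 0, "ry": 0, "rz": 1},
    {"x": 0, "y": 0, "z": 0, "rx": 0, "ry": 0, "rz": 1},
    {"x": 0, "y": 0, "z": 0, "rx": 0, "ry": 0, "rz": 1},
    {"x": 0, "y": 0, "z": 0, "rx": 0, "ry": 0, "rz": 1},
    {"x": 0, "y": 0, "z": 0, "rx": 0, "ry": 0, "rz": 1},
    {"x": 0, "y": 0, "z": 0, "rx": 0, "ry": 0, "rz": 0.68},
    {"x": 0, "y": 0, "z": 0, "rx": 0, "ry": 0, "rz": 0},
  ],
)

```text
clock: 29.28
tool_pos: [0.5044, -0.0001, 0.1052]
orientation: [-180.0, -0.0, 177.3]
force: [-0.1, 0.6, -1.1]
opening: 0.0142
gripper_force: 30.0
```

```bash
python3 -c "
from h import *
go(.5572,.0060,.030,177.3)
t=cams.snapshot('top')
# handles now in spoon bin
m=(t.max(2)<60).astype(np.uint8); m[:,:295]=0;m[:,345:]=0;m[:180]=0;m[265:]=0
n,l,st,ce=cv2.connectedComponentsWithStats(m)
print([(c.round(),s[4]) for c,s in zip(ce[1:],st[1:]) if s[4]>30])
cv2.imwrite('pics/k4.png',cv2.resize(t[160:290,270:410],(560,520)))"
```

```text
t 29.27 pos [ 5.044e-01 -1.000e-04  1.052e-01] rpy [-1.800e+02 -2.000e-02  1.773e+02] rz 0.0 shift [-2.1   0.34  3.01] open 0.0142
[(array([336., 225.]), np.int32(648)), (array([309., 223.]), np.int32(315)), (array([320., 256.]), np.int32(390))]
```

View pics/k4.png

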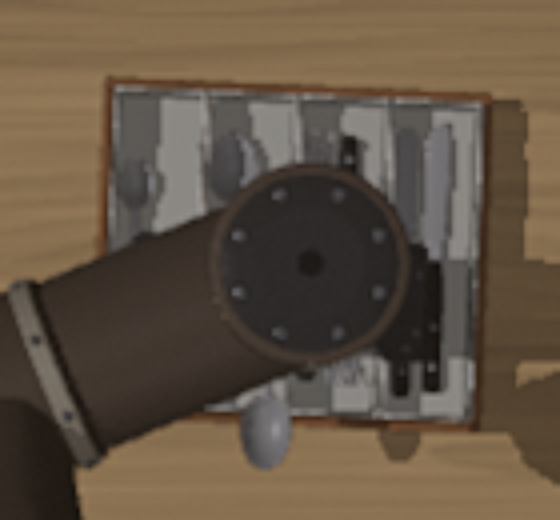

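Call:
play_rows(
  motion=[
    {"x": -0.7, "y": 0.06, "z": 0, "rx": 0, "ry": 0, "rz": 0},
    {"x": -0.7, "y": 0.06, "z": 0, "rx": 0, "ry": 0, "rz": 0},
    {"x": -0.7, "y": 0.06, "z": 0, "rx": 0, "ry": 0, "rz": 0},
    {"x": 0, "y": 0, "z": 0.8, "rx": 0, "ry": 0, "rz": 0.25},
    {"x": 0, "y": 0, "z": 0.8, "rx": 0, "ry": 0, "rz": 0},
    {"x": 0, "y": 0, "z": 0.4, "rx": 0, "ry": 0, "rz": 0},
    {"x": 0, "y": 0, "z": 0.2, "rx": 0, "ry": 0, "rz": 0},
    {"x": 0, "y": 0, "z": 0.1, "rx": 0, "ry": 0, "rz": 0},
    {"x": 0, "y": 0, "z": 0, "rx": 0, "ry": 0, "rz": 0},
    {"x": 0, "y": 0, "z": 0, "rx": 0, "ry": 0, "rz": 0},
  ],
)

```text
clock: 30.58
tool_pos: [0.5576, 0.0021, 0.0484]
orientation: [180.0, 0.1, 176.3]
force: [-0.4, -0.6, -0.6]
opening: 0.014
gripper_force: 30.0
```

Call:
play_rows(
  motion=[
    {"x": 0, "y": 0, "z": 0, "rx": 0, "ry": 0, "rz": 0},
    {"x": 0, "y": 0, "z": 0, "rx": 0, "ry": 0, "rz": 0},
  ],
  fingers=-0.5,
)

```text
clock: 30.82
tool_pos: [0.5575, 0.0021, 0.0482]
orientation: [180.0, 0.0, 176.3]
force: [-1.0, -0.4, -0.3]
opening: 0.0213
gripper_force: 0.0
```

Call:
play_rows(
  motion=[
    {"x": 0, "y": 0, "z": -1, "rx": 0, "ry": 0, "rz": 0},
    {"x": 0, "y": 0, "z": -1, "rx": 0, "ry": 0, "rz": 0},
    {"x": 0, "y": 0, "z": 0, "rx": 0, "ry": 0, "rz": -0.6},
  ],
)

```text
clock: 31.2
tool_pos: [0.5587, 0.0024, 0.1001]
orientation: [179.9, 0.2, 178.8]
force: [-1.1, 0.1, 0.8]
opening: 0.0223
gripper_force: 0.0
```

```bash
python3 -c "
from h import *
go(.524,.408,.004,172.1)
print(ctrl.get_obs()['joint_pos'].round(1))"
```

```text
t 31.2 pos [0.5587 0.0024 0.1001] rpy [179.94   0.23 178.76] rz 1.66 shift [ 3.61 15.88  3.84] open 0.0223
[  20.3   16.2  -23.8    0.   -49.7 -111.6]
```

Call:
play_rows(
  motion=[
    {"x": 0, "y": 0, "z": 0, "rx": 0, "ry": 0, "rz": 0.83},
    {"x": 0, "y": 0, "z": 0, "rx": 0, "ry": 0, "rz": 0.83},
    {"x": 0.225, "y": 0.99, "z": 0, "rx": 0, "ry": 0, "rz": 0},
    {"x": 0.225, "y": 0.99, "z": 0, "rx": 0, "ry": 0, "rz": 0},
    {"x": 0.225, "y": 0.99, "z": 0, "rx": 0, "ry": 0, "rz": 0},
    {"x": 0.225, "y": 0.99, "z": 0, "rx": 0, "ry": 0, "rz": 0},
    {"x": 0.225, "y": 0.99, "z": 0, "rx": 0, "ry": 0, "rz": 0},
    {"x": 0.225, "y": 0.99, "z": 0, "rx": 0, "ry": 0, "rz": 0},
    {"x": 0.225, "y": 0.99, "z": 0, "rx": 0, "ry": 0, "rz": 0},
    {"x": 0.225, "y": 0.99, "z": 0, "rx": 0, "ry": 0, "rz": 0},
    {"x": 0.225, "y": 0.99, "z": 0, "rx": 0, "ry": 0, "rz": 0},
    {"x": 0.225, "y": 0.99, "z": 0, "rx": 0, "ry": 0, "rz": 0},
    {"x": 0.225, "y": 0.99, "z": 0, "rx": 0, "ry": 0, "rz": 0},
    {"x": 0.225, "y": 0.99, "z": 0, "rx": 0, "ry": 0, "rz": 0},
    {"x": 0.225, "y": 0.99, "z": 0, "rx": 0, "ry": 0, "rz": 0},
    {"x": 0.225, "y": 0.99, "z": 0, "rx": 0, "ry": 0, "rz": 0},
    {"x": 0.225, "y": 0.99, "z": 0, "rx": 0, "ry": 0, "rz": 0},
    {"x": 0.225, "y": 0.99, "z": 0, "rx": 0, "ry": 0, "rz": 0},
    {"x": 0, "y": 0, "z": 0, "rx": 0, "ry": 0, "rz": 0},
    {"x": 0, "y": 0, "z": 0, "rx": 0, "ry": 0, "rz": 0},
  ],
  fingers=-0.1,
)

```text
clock: 33.7
tool_pos: [0.5227, 0.4067, 0.0975]
orientation: [-180.0, -0.0, 172.1]
force: [-1.0, -0.0, -1.1]
opening: 0.0394
gripper_force: 0.0
```

```bash
python3 -c "
from h import *
go(.524,.408,.004,172.1)
t=cams.snapshot('top');s=cams.snapshot('scene')
cv2.imwrite('pics/k5.png',np.hstack([cv2.resize(t[175:270,290:395],(400,400),interpolation=2),cv2.resize(s[165:315,180:360],(400,400),interpolation=2)]))"
```

```text
t 33.7 pos [0.5227 0.4067 0.0975] rpy [-1.7997e+02 -2.0000e-02  1.7206e+02] rz -0.01 shift [-0.05  0.06  3.74] open 0.0394
```

View pics/k5.png

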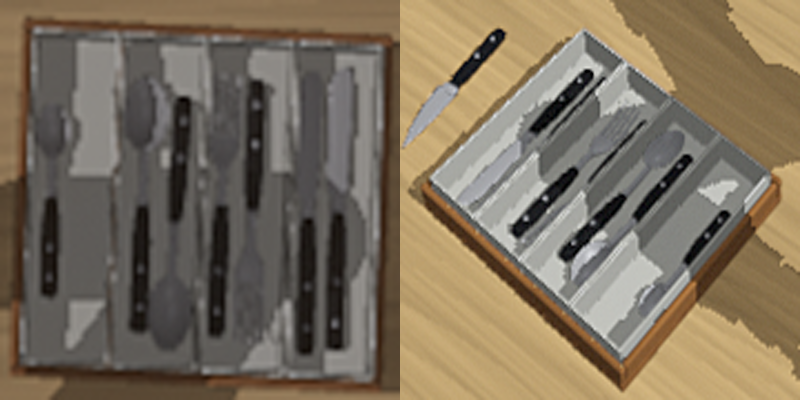

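Call:
play_rows(
  motion=[
    {"x": -0.05, "y": 0.06, "z": 1, "rx": 0, "ry": 0, "rz": 0},
    {"x": 0, "y": 0, "z": 1, "rx": 0, "ry": 0, "rz": 0},
    {"x": 0, "y": 0, "z": 0.9, "rx": 0, "ry": 0, "rz": 0},
    {"x": 0, "y": 0, "z": 0.6, "rx": 0, "ry": 0, "rz": 0},
    {"x": 0, "y": 0, "z": 0.2, "rx": 0, "ry": 0, "rz": 0},
    {"x": 0, "y": 0, "z": 0, "rx": 0, "ry": 0, "rz": 0},
  ],
)

```text
clock: 34.55
tool_pos: [0.5246, 0.4079, 0.0055]
orientation: [180.0, 0.0, 172.0]
force: [0.1, -0.2, 0.1]
opening: 0.0392
gripper_force: 0.0
```

Call:
play_rows(
  motion=[
    {"x": 0, "y": 0, "z": 0, "rx": 0, "ry": 0, "rz": 0},
    {"x": 0, "y": 0, "z": 0, "rx": 0, "ry": 0, "rz": 0},
    {"x": 0, "y": 0, "z": 0, "rx": 0, "ry": 0, "rz": 0},
    {"x": 0, "y": 0, "z": 0, "rx": 0, "ry": 0, "rz": 0},
  ],
  fingers=-1,
)

```text
clock: 35.05
tool_pos: [0.5245, 0.4082, 0.0058]
orientation: [180.0, 0.0, 172.1]
force: [-0.7, -0.4, 2.5]
opening: 0.0143
gripper_force: 30.0
```

Call:
play_rows(
  motion=[
    {"x": 0, "y": 0, "z": -0.5, "rx": 0, "ry": 0, "rz": 0},
    {"x": 0, "y": 0, "z": -1, "rx": 0, "ry": 0, "rz": 0},
    {"x": 0, "y": 0, "z": -1, "rx": 0, "ry": 0, "rz": -0.65},
    {"x": 0, "y": 0, "z": -1, "rx": 0, "ry": 0, "rz": -0.65},
    {"x": 0, "y": 0, "z": -0.5, "rx": 0, "ry": 0, "rz": 0},
    {"x": 0, "y": 0, "z": 0, "rx": 0, "ry": 0, "rz": 0},
  ],
)

```text
clock: 35.8
tool_pos: [0.5246, 0.4083, 0.1064]
orientation: [179.9, 0.1, 177.2]
force: [-0.8, -0.4, -1.3]
opening: 0.0142
gripper_force: 30.0
```

```bash
python3 -c "
from h import *
go(.5704,.0745,.030,177.3)"
```

```text
t 35.8 pos [0.5246 0.4083 0.1064] rpy [1.7991e+02 6.0000e-02 1.7719e+02] rz -0.03 shift [ -2.46 -13.25   3.06] open 0.0142
```

Call:
play_rows(
  motion=[
    {"x": -0.176, "y": -0.95, "z": 0, "rx": 0, "ry": 0, "rz": 0},
    {"x": -0.176, "y": -0.95, "z": 0, "rx": 0, "ry": 0, "rz": 0},
    {"x": -0.176, "y": -0.95, "z": 0, "rx": 0, "ry": 0, "rz": 0},
    {"x": -0.176, "y": -0.95, "z": 0, "rx": 0, "ry": 0, "rz": 0},
    {"x": -0.176, "y": -0.95, "z": 0, "rx": 0, "ry": 0, "rz": 0},
    {"x": -0.176, "y": -0.95, "z": 0, "rx": 0, "ry": 0, "rz": 0},
    {"x": -0.176, "y": -0.95, "z": 0, "rx": 0, "ry": 0, "rz": 0},
    {"x": -0.176, "y": -0.95, "z": 0, "rx": 0, "ry": 0, "rz": 0},
    {"x": -0.176, "y": -0.95, "z": 0, "rx": 0, "ry": 0, "rz": 0},
    {"x": -0.176, "y": -0.95, "z": 0, "rx": 0, "ry": 0, "rz": 0},
    {"x": -0.176, "y": -0.95, "z": 0, "rx": 0, "ry": 0, "rz": 0},
    {"x": -0.176, "y": -0.95, "z": 0, "rx": 0, "ry": 0, "rz": 0},
    {"x": -0.176, "y": -0.95, "z": 0, "rx": 0, "ry": 0, "rz": 0},
    {"x": -0.176, "y": -0.86, "z": 0, "rx": 0, "ry": 0, "rz": 0},
    {"x": 0, "y": 0, "z": 0.9, "rx": 0, "ry": 0, "rz": 0},
    {"x": 0, "y": 0, "z": 0.9, "rx": 0, "ry": 0, "rz": 0},
    {"x": 0, "y": 0, "z": 0.5, "rx": 0, "ry": 0, "rz": 0},
    {"x": 0, "y": 0, "z": 0.2, "rx": 0, "ry": 0, "rz": 0},
    {"x": 0, "y": 0, "z": 0, "rx": 0, "ry": 0, "rz": 0},
    {"x": 0, "y": 0, "z": 0, "rx": 0, "ry": 0, "rz": 0},
  ],
)

```text
clock: 38.3
tool_pos: [0.5705, 0.0754, 0.0435]
orientation: [180.0, 0.1, 177.3]
force: [0.0, 0.7, -0.4]
opening: 0.0147
gripper_force: 30.0
```

Call:
play_rows(
  motion=[
    {"x": 0, "y": 0, "z": 0.15, "rx": 0, "ry": 0, "rz": 0},
    {"x": 0, "y": 0, "z": 0.15, "rx": 0, "ry": 0, "rz": 0},
    {"x": 0, "y": 0, "z": 0, "rx": 0, "ry": 0, "rz": 0},
  ],
)

```text
clock: 38.67
tool_pos: [0.5698, 0.0751, 0.035]
orientation: [-180.0, -0.0, 177.3]
force: [0.3, -0.1, 1.0]
opening: 0.0142
gripper_force: 30.0
```

Release, lift and move clear toward the start side.

Call:
play_rows(
  motion=[
    {"x": 0, "y": 0, "z": 0, "rx": 0, "ry": 0, "rz": 0},
    {"x": 0, "y": 0, "z": 0, "rx": 0, "ry": 0, "rz": 0},
  ],
  fingers=-0.55,
)

```text
clock: 38.92
tool_pos: [0.57, 0.0771, 0.0352]
orientation: [179.9, 0.0, 177.2]
force: [-3.3, 11.1, -1.3]
opening: 0.0197
gripper_force: 5.5
```

Call:
play_rows(
  motion=[
    {"x": 0, "y": 0, "z": -0.5, "rx": 0, "ry": 0, "rz": 0},
    {"x": 0, "y": 0, "z": -1, "rx": 0, "ry": 0, "rz": 0},
    {"x": 0, "y": 0, "z": -1, "rx": 0, "ry": 0, "rz": 0},
    {"x": 0, "y": 1, "z": -1, "rx": 0, "ry": 0, "rz": 0},
    {"x": 0, "y": 1, "z": -1, "rx": 0, "ry": 0, "rz": 0},
    {"x": 0, "y": 1, "z": 0, "rx": 0, "ry": 0, "rz": 0},
    {"x": 0, "y": 1, "z": 0, "rx": 0, "ry": 0, "rz": 0},
    {"x": 0, "y": 1, "z": 0, "rx": 0, "ry": 0, "rz": 0},
    {"x": 0, "y": 1, "z": 0, "rx": 0, "ry": 0, "rz": 0},
    {"x": 0, "y": 1, "z": 0, "rx": 0, "ry": 0, "rz": 0},
    {"x": 0, "y": 1, "z": 0, "rx": 0, "ry": 0, "rz": 0},
    {"x": 0, "y": 1, "z": 0, "rx": 0, "ry": 0, "rz": 0},
    {"x": 0, "y": 1, "z": 0, "rx": 0, "ry": 0, "rz": 0},
    {"x": 0, "y": 1, "z": 0, "rx": 0, "ry": 0, "rz": 0},
    {"x": 0, "y": 1, "z": 0, "rx": 0, "ry": 0, "rz": 0},
    {"x": 0, "y": 0, "z": 0, "rx": 0, "ry": 0, "rz": 0},
    {"x": 0, "y": 0, "z": 0, "rx": 0, "ry": 0, "rz": 0},
  ],
)

```text
clock: 41.05
tool_pos: [0.5842, 0.3749, 0.1475]
orientation: [-180.0, -0.0, 177.3]
force: [0.3, 0.1, -0.3]
opening: 0.02
gripper_force: 0.0
```

```bash
python3 -c "
from h import *
t=cams.snapshot('top');s=cams.snapshot('scene')
a=np.hstack([cv2.resize(t[175:270,290:395],(400,300),interpolation=2),cv2.resize(s[165:315,180:360],(400,300),interpolation=2)])
cv2.imwrite('pics/k6.png',np.vstack([a,cv2.resize(t[160:280,180:500],(800,300))]))"
```

```text
(no output)
```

View pics/k6.png

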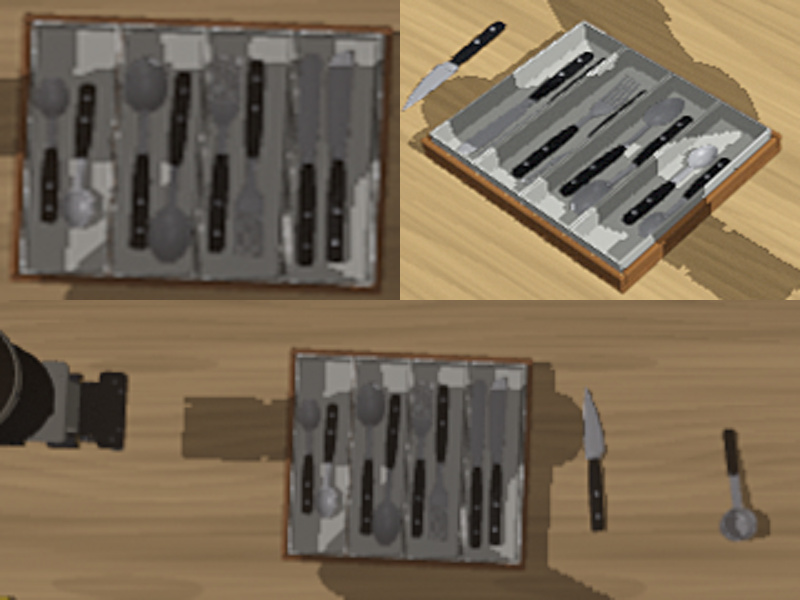

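The picture shows all four pieces lying in their bins beside their own kind. The paring knife (top crop, about 595,460) and the coffee scoop (about 738,500) have not moved, and the arm is clear.

```bash
python3 -c "
from h import *
print(workorder.close_job())"
```

```text
the job is handed in; nothing more can be done
None
```

The knife, fork, dessert spoon and teaspoon are each lying lengthwise in their own bin, with the fork and both spoons head-to-tail beside the stored ones; the paring knife and coffee scoop were left where they lay, and the job was handed in at about 41 s.

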